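Proof-pull a buckle and hold the load

TASK

Proof-test the buckle that is hooked into the bench tester: first close the yellow-framed guard over it, then turn the turnbutton square across the guard's edge to secure it, then pull the spring handle out until the black pointer stands level with the red set pointer. Finish while still gripping the handle and holding it there: the program ends with the spring kept pulled to the red pointer, nothing let go. Do not overload the buckle by pulling well past the red pointer, do not shift the red pointer, and leave the tape roll, the sanding block and the other things on the bench where they are.

Things in the scene. Friction and masses are not known exactly. Their poses are not given: they have to be found in the camera images.
- tester: Buckle tester fixed to the bench: grey base 145 (its x) x 300 (its y) x 14 mm. Origin: centre of its underside. x points away from the robot, y along the base to the guard end; the handle is at the -y end. Yaw up to 0.3 rad. Aluminium buckle bay at y 36 to 144 mm; blue spring unit 44 mm wide round x = 8 mm, y -132 to 15 mm, with a white scale on top, 51 mm above the bench.
- guard (a joint): Guard angle in rad: 0 = shut, level on the bay; positive = raised, 0.3 to 0.7 at the start. Yellow frame, clear window, 97 mm from hinge to near edge, 108 mm wide, 6 mm thick, hinged about the tester's y at the far side. A friction hinge: it stays where it is left and is closed by pushing down on its near rail with 1 to 3 N, following its arc.
- guard_edge (a point): On top of the near rail of the guard, midway along it; the rail is 12 mm wide and the point is 91 mm from the hinge axis. When shut it lies 46 mm above the bench.
- guard_hinge (a point): Middle of the guard's hinge axis, at x 57, y 90 mm on the tester, 40 mm above the bench; the axis runs along the tester's y.
- turnbutton (a joint): Turnbutton angle in rad: 0 = clear, the long nose of its bar along the tester's +y; it turns clockwise seen from above to a stop at 1.57 = square across the guard's near edge, nose along the tester's +x. It stays where it is left. Steel bar 58 x 12 x 6 mm, nose 35 mm from the pivot, tail 23 mm, underside 47.5 mm above the bench, just above the shut guard.
- button_grip (a point): On the pivot axis of the turnbutton (x -56, y 90 mm on the tester), 65 mm above the bench, half-way up its black grip fin. The fin is 36 mm long along the bar, 10 mm thick, stands from 52 to 76 mm above the bench and turns with the bar. Turning takes about 0.05 N m.
- pull_handle (a joint): How far the handle is pulled out, in m: 0 = home, stop at 0.075. It slides along the tester's -y and springs back when let go: pulling takes 6 N at the start and 150 N/m more (about 14 N at 0.055 m).
- handle_grip (a point): Middle of the wooden handle, at x 8, y -170 mm on the tester when home, 60 mm above the bench: an upright block 50 mm wide (tester's x), 16 mm thick (along the pull), from 24 to 80 mm above the bench. Its rod (8 mm thick, 32 mm above the bench) joins it to the spring unit, whose end is 30 mm from the block at home.
- index (a point): Black pointer on the scale, 6 mm wide, 12 mm high, on the far half of the scale; it moves with the handle and stays 150 mm to the tester's +y of handle_grip.
- mark (a point): Red set pointer on the near half of the scale, 6 mm wide, 12 mm high, set anew each time; 60 mm above the bench. It stays where it is unless pushed with more than about 6 N. The pointers are level when index and mark have the same tester y.
- set_pointer (a joint): Where the red pointer stands on the scale, in m: equals the value of pull_handle at which the two pointers are level (0.030 to 0.055).
- tape_roll: Bystander: roll of masking tape, 105 mm across, 26 mm high, origin under its centre.
- sanding_block: Bystander: wooden sanding block 35 x 86 x 27 mm, origin under its centre.

How it is judged (in metres and radians):
On the way, in this order (a step that is already met when the one before it is completed fails the run):
1. the guard is shut (value of joint guard below 0.06 rad), for 0.1 s.
2. the turnbutton is square across the edge of the shut guard (value of joint turnbutton above 1.3 rad and value of joint guard below 0.06 rad), for 0.1 s.
3. the handle is pulled until the pointers are level (y of index in the frame of mark between -0.005 and 0.005 m), for 0.5 s.
At the end, for the whole second after the job is handed in: The guard is shut (within 0.06 rad), the turnbutton is across it (beyond 1.3 rad), and the fingers hold the pulled handle still with the black pointer within 5 mm of the red one (all of step 2 and all of step 3 and velocity of joint pull_handle between -0.005 and 0.005 m/s and contact force between the fingers and pull_handle above 3 N); the arm keeps its last pose, push and grip.
It fails at once if the handle is pulled more than 15 mm past the red pointer (y of index in the frame of mark below -0.015 m).
It fails at once if the red pointer is shifted along its scale by more than 4 mm (distance of mark from where it was at the start of the episode above 0.004 m).
It fails at once if the tape roll or the sanding block is moved by more than 30 mm (distance of any of tape_roll, sanding_block from where it was at the start of the episode above 0.03 m).
It also fails if it takes over 58 s, if anything falls off the work surface, if the arm or the gripper's body presses on something with over 40 N, if the wrist force passes 120 N, or if a joint passes its speed limit or range.

ROBOT

A 7-joint arm with a two-finger parallel gripper is mounted at the origin on a cart in front of the work surface, level with it; the furniture and walls round the work are solid. World frame = base frame: x ahead of the robot, y to its left, z up, the work surface at z = 0. Lengths are in mm, angles in rad, forces in N, time in s.
With the tool pointing down it reaches from about 400 to 925 mm from the base axis. Payload 5.6 kg.
Tool frame: the origin (TCP) lies at the very end of the fingers, on their centre line; the grasp point (between the pads) lies 19 mm behind it; z points along the fingers, x is the direction in which the jaws open and shut, and the axes are right-handed (so a half turn about z gives the same grasp; the last joint's range is limited). The gripper opens to 85 mm and grips with 20 to 120 N. Pads are 22 mm wide; open, the fingers measure 114 mm over their backs; the gripper's body (76 mm by 85 mm) begins 54 mm behind the grasp point. The pads swing forward as they close: fully open they stand 13 mm farther back than shut.
Start: joints at [-1.243, 0.468, -0.012, 1.603, 0.006, 1.071, -0.056], TCP at [235.575, 605.816, 231.29] pointing down, gripper open.
Joint ranges: [-2.53, 2.53], [-0.31, 2.02], [-1.57, 1.55], [0.28, 2.44], [-1.29, 4.43], [0.15, 1.84], [-2.92, 2.92]. Speed limits (rad/s): [2.57, 2.57, 3.14, 3.14, 3.14, 3.14, 3.14].

INTERFACE

Orientations are given as a unit quaternion [x, y, z, w].
In Python, from cell import status, viewer, workorder gives the robot as it stands.
- The arm moves only by the tool step_arm, never from a script. Its argument "steps" is a list of rows, each a list of 4 numbers: the shift along the world's x, y, z each as a share of 250 mm, from -1 to 1, then the turn about the world's z as a share of 90 degrees, from -1 to 1. A call has exactly 5 rows; each row is the pose to reach, as a shift and turn from the pose commanded when the call began; what a row does not reach only later rows make up. A row lasts 1/8 s, in which the tool goes at most 62.5 mm and 10.7 degrees, less where a joint would pass 70% of its speed; a pose out of reach is approached as far as the arm can. A call with a number of a shift or a turn outside -1 to 1 is refused whole. A call with a gripper value outside its range is refused whole. "claw" is the opening, from 0 (shut) to 1 (fully open), set as the call begins (left out, the last holds). The fingers move at their own pace and stop on an object; "squeeze" is the grip in N (left out, the last holds). Time passes only in rows, so rows that repeat a pose let the fingers close, or fill a call up. It gives the time, the measured TCP pose, the force and the opening at its end, in the units of the state.
- status.read_state(): the state, without advancing time (a new reading comes with each control period).
- viewer.get_image(name): name is "scene" or "top" or "wrist"; returns the picture (420x560x3 uint8, red, green, blue); there is no depth.
- viewer.get_calibration(name): a dict with "mtx" (3x3 intrinsics, pixels), "pose" (4x4, takes a point from camera to world coordinates); the wrist camera has in their place "T_tool_cam" (4x4, takes a point from camera to tool coordinates, whose origin is the TCP and whose axes are the tool frame's). Camera axes: x right, y down, z forward; pixel columns grow to the right and rows downward; lengths in mm; the calibration is good to about 2 mm. A picture is of the moment at which its call begins: read the wrist's pose just before it. get_calibration takes no time and is no camera call.
- workorder.close_job(): hands the job in, once; it reports no verdict.
The state is a dict: "t": time; "joint_pos": joint angles; "qvel": joint speeds; "effort": joint torques, N m; "tcp_pos": TCP position; "ee_rot": TCP orientation; "force": force on the tool from outside, world axes, zero at the start; "torque": the same for the moment, N m; "gripper_width": finger opening in mm.
Only numpy, scipy, OpenCV 4.12 (cv2) and the standard library are available. Lean on these libraries where they do the work, as an engineer would, in place of code of your own. Each camera call takes 0.05 s, during which the arm holds its last target.

## Working session

There is one attempt and no reset: what is moved stays moved. The work goes in short steps, Python scripts to look and compute and a tool call to move; the robot and the scene stay as the last step left them, time stands still between calls to the robot, and variables do not carry over. Pictures are saved under pics/ and viewed, and the job is handed in when it is done.

Besides the shell and the picture viewer there is one more tool, called after "Request:" as name(argument=value, ...) on one line, values as JSON. step_arm: Moves the arm, as the interface text tells. Shift numbers are shares of 250 mm and turn numbers shares of 90 degrees, none past 1 either way. Its arguments: {"type":"object","properties":{"steps":{"type":"array","items":{"type":"array","items":{"type":"number","minimum":-1,"maximum":1}}},"claw":{"type":"number"},"squeeze":{"type":"number"}},"required":["steps"]}

```bash
mkdir -p pics; ls; cat > a.py <<'E'
from cell import status, viewer, workorder
import cv2, numpy as np, json
s=status.read_state(); print({k:np.round(v,3).tolist() for k,v in s.items()})
for n in ("scene","top","wrist"):
    im=viewer.get_image(n); cv2.imwrite(f"pics/{n}0.png",im[:,:,::-1]); c=viewer.get_calibration(n)
    print(n,{k:np.round(v,3).tolist() for k,v in c.items()})
E
python3 a.py
```

```text
pics
{'t': 0.0, 'joint_pos': [-1.243, 0.468, -0.012, 1.604, 0.006, 1.071, -0.056], 'qvel': [-0.0, 0.0, -0.002, 0.0, -0.0, -0.001, -0.001], 'effort': [-0.001, -53.239, 0.021, -25.131, 0.011, 0.008, -0.0], 'tcp_pos': [235.359, 605.273, 230.306], 'ee_rot': [0.825, 0.565, -0.001, 0.001], 'force': [-0.644, 0.113, -0.321], 'torque': [-0.034, 0.026, -0.031], 'gripper_width': 85.233}
scene {'mtx': [[516.526, 0.0, 276.196], [0.0, 516.526, 223.231], [0.0, 0.0, 1.0]], 'pose': [[0.463, -0.367, 0.807, -635.615], [-0.886, -0.181, 0.426, -560.827], [-0.01, -0.912, -0.409, 651.229], [0.0, 0.0, 0.0, 1.0]]}
top {'mtx': [[411.436, 0.0, 281.871], [0.0, 411.436, 206.958], [0.0, 0.0, 1.0]], 'pose': [[0.015, -0.994, 0.112, 378.762], [-1.0, -0.017, -0.015, 48.893], [0.017, -0.112, -0.994, 1167.399], [0.0, 0.0, 0.0, 1.0]]}
wrist {'mtx': [[292.496, 0.0, 274.749], [0.0, 292.496, 213.664], [0.0, 0.0, 1.0]], 'T_tool_cam': [[1.0, -0.001, -0.0, 0.133], [0.001, 0.945, 0.328, -85.176], [0.0, -0.328, 0.945, -141.485], [0.0, 0.0, 0.0, 1.0]]}
```

View pics/scene0.png

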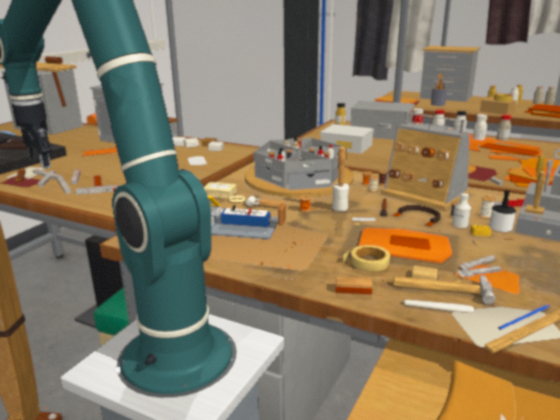

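View pics/top0.png

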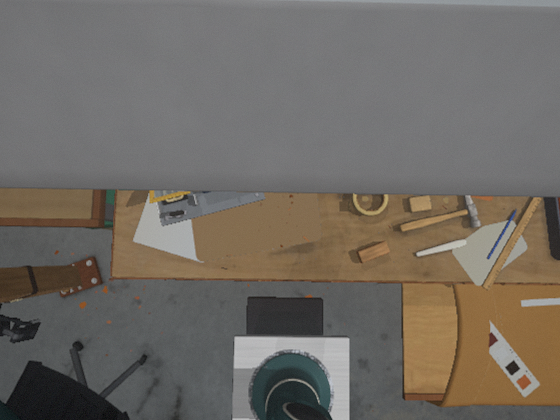

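```bash
python3 - <<'E'
import cv2
a=cv2.imread('pics/scene0.png')[150:300,170:370]; cv2.imwrite('pics/scene0z.png',cv2.resize(a,None,fx=4,fy=4,interpolation=cv2.INTER_CUBIC))
a=cv2.imread('pics/top0.png')[180:290,100:300]; cv2.imwrite('pics/top0z.png',cv2.resize(a,None,fx=4,fy=4,interpolation=cv2.INTER_CUBIC))
E
```

```text
(no output)
```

View pics/scene0z.png

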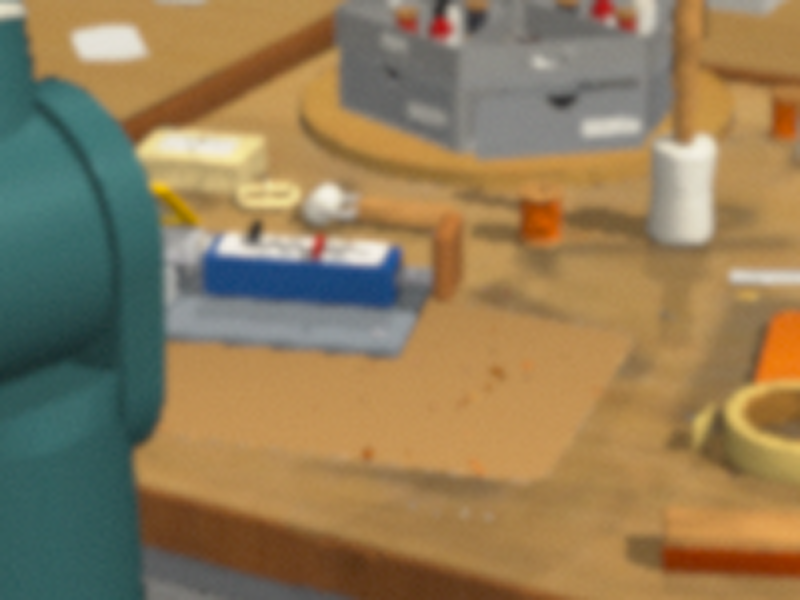

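View pics/top0z.png

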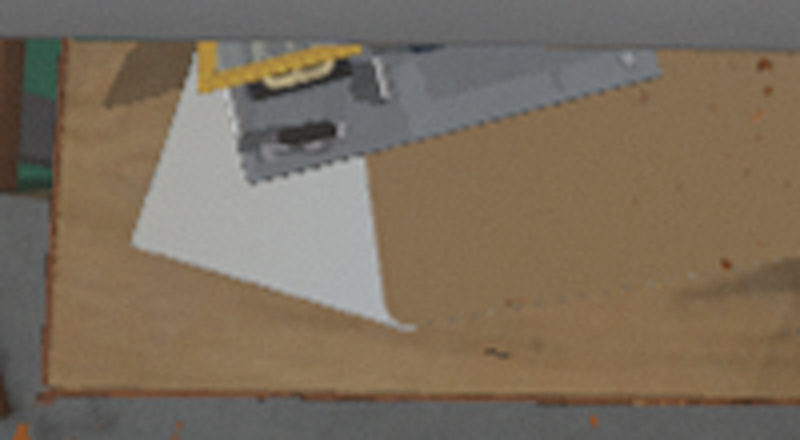

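View pics/wrist0.png

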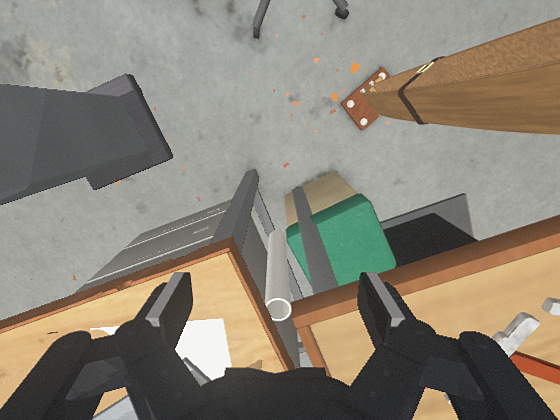

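```bash
cat > h.py <<'E'
import numpy as np, cv2
from scipy.spatial.transform import Rotation as R
from cell import status, viewer, workorder
def campose(n,s=None):
    c=viewer.get_calibration(n)
    if 'pose' in c: return c['mtx'],np.array(c['pose'])
    T=np.eye(4);T[:3,:3]=R.from_quat(s['ee_rot']).as_matrix();T[:3,3]=s['tcp_pos']
    return c['mtx'],T@np.array(c['T_tool_cam'])
def ray(n,uv,z,s=None,P=None):
    K,P=P or campose(n,s)
    d=P[:3,:3]@np.linalg.inv(K)@np.array([uv[0],uv[1],1.]); o=P[:3,3]
    return o+d*(z-o[2])/d[2]
def proj(n,p,s=None,P=None):
    K,P=P or campose(n,s)
    q=np.array(K)@(P[:3,:3].T@(np.array(p)-P[:3,3])); return q[:2]/q[2]
def fwd(O,yaw,p):
    c,s_=np.cos(yaw),np.sin(yaw)
    return np.array([O[0]+c*p[0]-s_*p[1],O[1]+s_*p[0]+c*p[1],p[2]])
E
python3 - <<'E'
from h import *
A=ray('top',(162.5,225.5),14);B=ray('top',(265,197.7),14);print(A,B,np.linalg.norm(A-B))
d=A-B; yaw=np.arctan2(-d[0],d[1]); print('yaw',yaw)
c,s_=np.cos(yaw),np.sin(yaw); ex=np.array([c,s_,0]); O=(A+B)/2+72.5*ex; print('O',O)
for n,p in dict(button=(-56,90,65),hg=(8,-170,60),hinge=(57,90,40)).items():
    q=fwd(O,yaw,p); print(n,q,np.hypot(*q[:2]),proj('top',q),proj('scene',q))
# scene: handle, pointers
for n,uv,z in (('hg top',(170+448/4,150+213/4),80),('black',(170+255/4,150+223/4),63),('red',(170+318/4,150+235/4),63)):
    q=ray('scene',uv,z);dd=q-O; print(n,q,'tester',c*dd[0]+s_*dd[1],-s_*dd[0]+c*dd[1])
E
```

```text
[450.87807792 363.92026842  14.        ] [534.15701892  79.33266761  14.        ] 296.52231711278085
yaw 0.28468191815579713
O [562.09949847 241.98825151  14.        ]
button [483.07674375 312.63812225  65.        ] 575.4178793200003 [177.117283   212.54253464] [190.97991961 211.71007496]
hg [617.5223784   81.07739302  60.        ] 622.822150762819 [264.55984887 165.26269752] [282.16146172 210.82893241]
hinge [591.52861073 344.37441929  40.        ] 684.4704799842622 [169.45017251 174.27069533] [203.91329765 205.27554729]
hg top [626.49914884  86.05546508  80.        ] tester 18.01356714277167 -167.74343578458
black [582.01235446 226.92129206  63.        ] tester 14.879795640389762 -20.05309906542704
red [582.56397901 172.242258    63.        ] tester 0.05249162374620653 -72.68628357170628
```

```bash
python3 - <<'E'
from h import *
for z in (1000,900,800,700,600,500): print(z,ray('top',(280,194),z),ray('top',(280,0),z),proj('scene',(ray('top',(280,190),z))))
P=campose('scene');print(ray('scene',(280,0),651))
E
```

```text
1000 [ 402.95497115   47.18182242 1000.        ] [ 487.96574783   48.50077946 1000.        ] [ 243.34678741 -214.54897668]
900 [417.40754328  46.15949588 900.        ] [553.20176095  48.26636688 900.        ] [ 249.72604365 -147.66060996]
800 [431.86011541  45.13716935 800.        ] [618.43777406  48.03195429 800.        ] [255.46909544 -87.4430329 ]
700 [446.31268755  44.11484281 700.        ] [683.67378717  47.7975417  700.        ] [260.66659556 -32.94572462]
600 [460.76525968  43.09251627 600.        ] [748.90980029  47.56312911 600.        ] [265.39275491  16.6094378 ]
500 [475.21783181  42.07018973 500.        ] [814.1458134   47.32871653 500.        ] [269.70890841  61.86556914]
[-620.66379347 -553.13962402  651.        ]
```

Request:
step_arm(steps=[[0.14, -0.19, 0, -0.11], [0.28, -0.38, 0, -0.22], [0.43, -0.57, 0, -0.34], [0.58, -0.76, 0, -0.46], [0.72, -0.96, 0, -0.583]], claw=0)

```text
t: 0.78
tcp_pos: [416.6, 364.2, 231.3]
ee_rot: [0.99, 0.142, 0.0, -0.0]
force: [0.5, 0.7, 0.2]
gripper_width: -0.0
```

Request:
step_arm(steps=[[0.12, -0.09, 0, 0], [0.24, -0.18, 0, 0], [0.24, -0.18, 0, 0], [0.24, -0.18, 0, 0], [0.24, -0.18, 0, 0]])

```text
t: 1.4
tcp_pos: [474.5, 321.9, 231.1]
ee_rot: [0.989, 0.146, -0.0, -0.0]
force: [-0.2, 0.1, 0.1]
gripper_width: -0.0
```

```bash
cat > look.py <<'E'
import sys
from h import *
import json
tag=sys.argv[1]
for n in sys.argv[2:]:
    s=status.read_state(); im=viewer.get_image(n); cv2.imwrite(f"pics/{n}{tag}.png",im[:,:,::-1])
    json.dump({k:np.array(v).tolist() for k,v in s.items()},open(f"pics/{n}{tag}.json",'w'))
print({k:np.round(s[k],3).tolist() for k in ('t','joint_pos','tcp_pos','ee_rot','force','gripper_width')})
E
python3 look.py 1 wrist
```

```text
{'t': 1.4, 'joint_pos': [-0.883, 0.34, 0.286, 1.811, -0.112, 1.007, -0.259], 'tcp_pos': [474.456, 321.892, 231.089], 'ee_rot': [0.989, 0.146, -0.0, -0.0], 'force': [-0.205, 0.083, 0.108], 'gripper_width': -0.038}
```

View pics/wrist1.png

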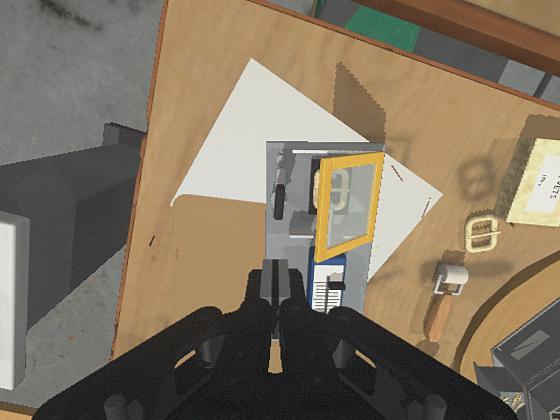

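```bash
python3 - <<'E'
import cv2
a=cv2.imread('pics/wrist1.png')[125:325,250:400]; cv2.imwrite('pics/w1z.png',cv2.resize(a,None,fx=3,fy=3,interpolation=cv2.INTER_CUBIC))
from h import *
import json
s=json.load(open('pics/wrist1.json')); O=[562,242,0];yaw=.285
for p in [(-72.5,150,14),(72.5,150,14),(-72.5,-150,14),(-56,90,76),(-56,72,76),(-56,108,76),(57,36,40),(57,144,40)]: print(p,proj('wrist',fwd(O,yaw,p),s))
for th in (.3,.4,.5,.6,.7):
  print(th,[proj('wrist',fwd(O,yaw,(57-97*np.cos(th)-6*np.sin(th),y,40-97*-np.sin(th)+6*np.cos(th))),s).round(1).tolist() for y in (36,144)])
E
```

```text
(-72.5, 150, 14) [266.38319246 144.1942453 ]
(72.5, 150, 14) [387.21766163 145.20882876]
(-72.5, -150, 14) [266.61850798 344.05896054]
(-56, 90, 76) [280.33255428 207.88573171]
(-56, 72, 76) [280.09358086 223.6504536 ]
(-56, 108, 76) [280.58074134 191.5132    ]
(57, 36, 40) [370.05513004 240.96600449]
(57, 144, 40) [381.1098475  153.01849723]
0.3 [[296.0, 253.0], [299.4, 156.7]]
0.4 [[299.1, 256.7], [303.0, 158.0]]
0.5 [[303.1, 260.4], [307.6, 159.4]]
0.6 [[308.1, 264.0], [313.4, 160.7]]
0.7 [[314.2, 267.6], [320.4, 162.1]]
```

View pics/w1z.png

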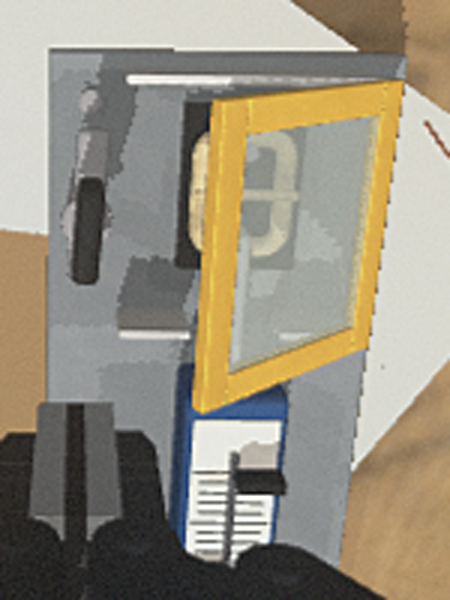

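Request:
step_arm(steps=[[0.2, -0.135, 0, 0], [0.2, -0.135, -0.1, 0], [0.2, -0.135, -0.25, 0], [0.2, -0.135, -0.44, 0], [0.2, -0.135, -0.44, 0]])

```text
t: 2.08
tcp_pos: [522.6, 286.5, 118.1]
ee_rot: [0.989, 0.146, -0.004, 0.002]
force: [-1.0, -0.1, -0.6]
gripper_width: 0.1
```

```bash
python3 look.py 2 wrist scene
```

```text
{'t': 2.125, 'joint_pos': [-0.767, 0.52, 0.276, 1.833, -0.187, 0.816, -0.105], 'tcp_pos': [524.519, 287.244, 120.577], 'ee_rot': [0.989, 0.146, -0.001, 0.001], 'force': [-0.204, 0.324, 0.821], 'gripper_width': 0.07}
```

View pics/wrist2.png

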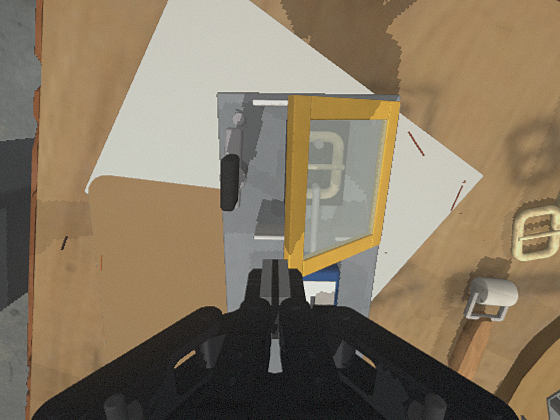

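```bash
python3 - <<'E'
from h import *
import json
s=json.load(open('pics/wrist2.json')); s1=json.load(open('pics/wrist1.json')); O=[560,245,0];yaw=.285
print('tip',proj('wrist',s['tcp_pos'],s))
for p in [(-72.5,150,14),(72.5,150,14),(-56,90,76),(-56,72,76),(-56,108,76)]: print(p,proj('wrist',fwd(O,yaw,p),s),proj('wrist',fwd(O,yaw,p),s1))
for th in (.4,.5,.6,.7):
  print(th,[proj('wrist',fwd(O,yaw,(57-97*np.cos(th)+6*np.sin(th),y,40+97*np.sin(th)+6*np.cos(th))),s).round(1).tolist() for y in (36,144)],[proj('wrist',fwd(O,yaw,(57-97*np.cos(th)+6*np.sin(th),y,40+97*np.sin(th)+6*np.cos(th))),s1).round(1).tolist() for y in (36,144)])
E
python3 - <<'E'
import cv2
a=cv2.imread('pics/wrist2.png')[80:310,200:410]; cv2.imwrite('pics/w2z.png',cv2.resize(a,None,fx=2.6,fy=2.6,interpolation=cv2.INTER_CUBIC))
E
```

```text
tip [275.51987583 275.12442775]
(-72.5, 150, 14) [215.08837522  91.38793656] [265.48089867 141.24150975]
(72.5, 150, 14) [402.18676836  92.78895818] [386.70627633 142.26216206]
(-56, 90, 76) [227.04059868 186.17846382] [279.36803491 204.7950025 ]
(-56, 72, 76) [228.30013129 212.60525913] [279.14617032 220.67354048]
(-56, 108, 76) [225.69902836 158.03040012] [279.59848522 188.30199658]
0.4 [[267.2, 266.4], [266.9, 95.5]] [[302.5, 253.9], [306.8, 154.5]]
0.5 [[274.0, 273.0], [275.3, 94.8]] [[307.6, 257.5], [312.7, 155.8]]
0.6 [[282.8, 279.7], [286.3, 94.0]] [[313.7, 261.1], [319.8, 157.1]]
0.7 [[293.5, 286.4], [299.9, 93.3]] [[320.8, 264.6], [328.0, 158.3]]
```

View pics/w2z.png

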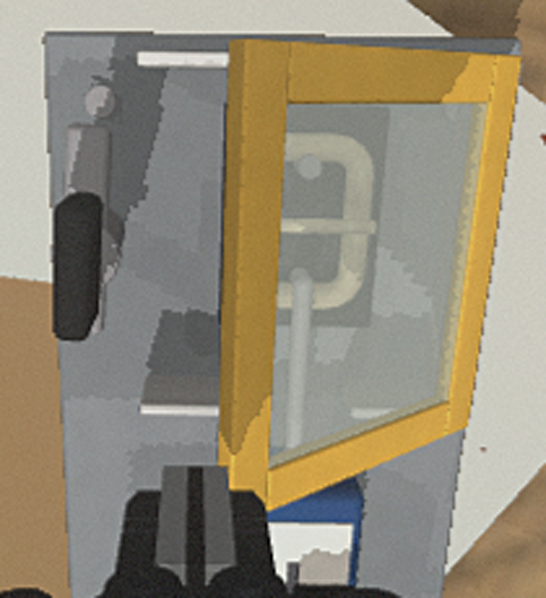

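Request:
step_arm(steps=[[0, 0, -0.05, 0], [-0.008, -0.002, -0.1, 0], [-0.016, -0.005, -0.14, 0], [-0.024, -0.007, -0.18, 0], [-0.032, -0.009, -0.22, 0]])

```text
t: 2.8
tcp_pos: [517.5, 284.7, 65.6]
ee_rot: [0.989, 0.145, 0.0, 0.0]
force: [-0.1, -0.6, 0.6]
gripper_width: -0.0
```

```bash
python3 look.py 3 wrist
```

```text
{'t': 2.8, 'joint_pos': [-0.752, 0.59, 0.252, 1.876, -0.216, 0.703, -0.084], 'tcp_pos': [517.504, 284.713, 65.583], 'ee_rot': [0.989, 0.145, 0.0, 0.0], 'force': [-0.133, -0.572, 0.627], 'gripper_width': -0.049}
```

View pics/wrist3.png

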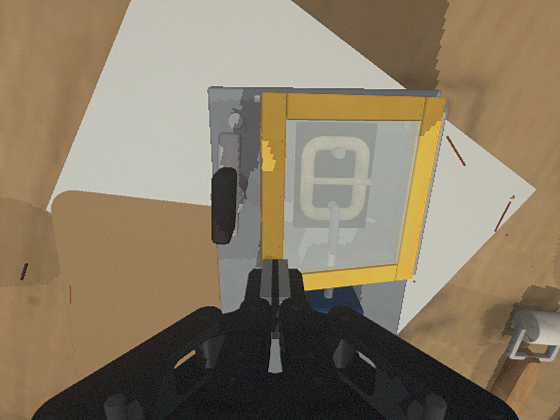

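Request:
step_arm(steps=[[-0.004, -0.001, -0.03, 0], [-0.008, -0.002, -0.055, 0], [-0.01, -0.003, -0.075, 0], [-0.01, -0.003, -0.085, 0], [-0.01, -0.003, -0.088, 0]])

```text
t: 3.48
tcp_pos: [515.2, 284.1, 45.7]
ee_rot: [0.989, 0.145, -0.0, -0.0]
force: [-4.6, -1.7, 17.2]
gripper_width: 0.1
```

```bash
python3 look.py 4 wrist
```

```text
{'t': 3.475, 'joint_pos': [-0.745, 0.618, 0.241, 1.886, -0.227, 0.664, -0.076], 'tcp_pos': [515.234, 284.071, 45.729], 'ee_rot': [0.989, 0.145, -0.0, -0.0], 'force': [-4.605, -1.713, 17.162], 'gripper_width': 0.114}
```

View pics/wrist4.png

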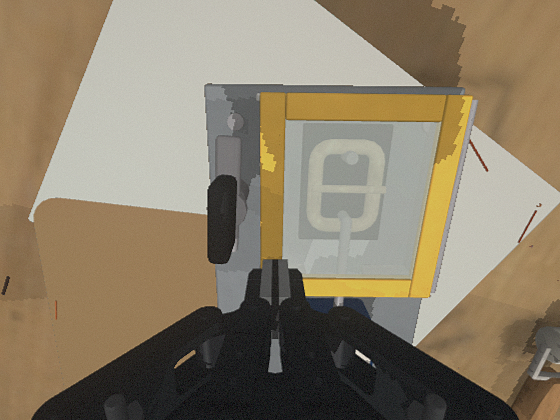

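Request:
step_arm(steps=[[0, 0, 0.1, 0], [0, 0, 0.28, 0], [-0.06, 0.06, 0.28, 0], [-0.136, 0.126, 0.28, 0], [-0.136, 0.126, 0.28, 0]], claw=0.45)

```text
t: 4.15
tcp_pos: [478.4, 317.6, 113.4]
ee_rot: [0.989, 0.148, -0.001, -0.0]
force: [-0.2, -0.3, -0.1]
gripper_width: 38.6
```

```bash
python3 look.py 5 wrist; python3 - <<'E'
from h import *
import json
O=[560,245,0];yaw=.285
for k in (2,3,4,5):
  s=json.load(open(f'pics/wrist{k}.json')) 
  print(k,[proj('wrist',fwd(O,yaw,p),s).round(1).tolist() for p in [(-61,72,76),(-51,72,76),(-61,108,76),(-51,108,76)]])
a=np.hstack([cv2.resize(cv2.imread(f'pics/wrist{k}.png')[y0:y0+130,x0:x0+100],None,fx=4,fy=4,interpolation=cv2.INTER_CUBIC) for k,x0,y0 in ((4,190,150),(5,230,170))]); cv2.imwrite('pics/fz.png',a)
E
```

```text
{'t': 4.15, 'joint_pos': [-0.853, 0.495, 0.269, 1.896, -0.183, 0.776, -0.187], 'tcp_pos': [478.424, 317.564, 113.406], 'ee_rot': [0.989, 0.148, -0.001, -0.0], 'force': [-0.184, -0.273, -0.134], 'gripper_width': 38.586}
2 [[220.8, 212.5], [235.8, 212.7], [217.7, 158.0], [233.7, 158.1]]
3 [[212.3, 247.0], [232.6, 247.1], [207.2, 175.0], [229.3, 175.1]]
4 [[208.5, 267.2], [231.8, 267.3], [202.2, 185.4], [227.9, 185.5]]
5 [[270.7, 272.7], [285.0, 272.9], [271.0, 224.5], [286.2, 224.6]]
```

View pics/fz.png

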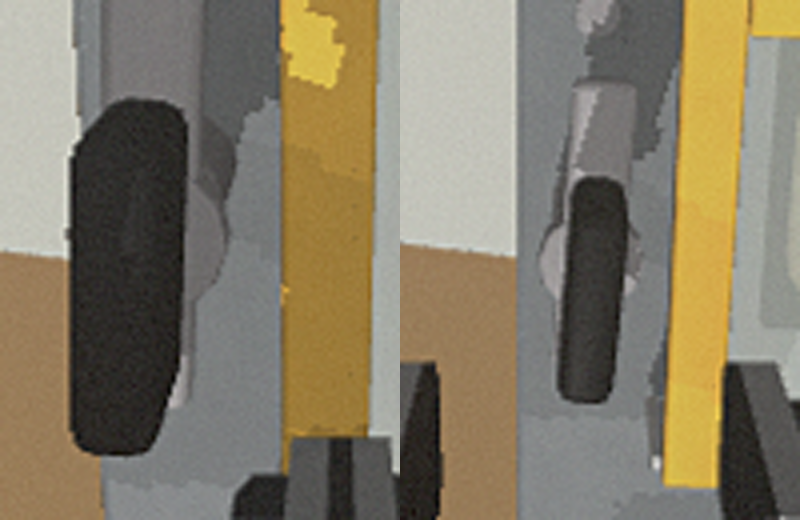

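View pics/wrist5.png

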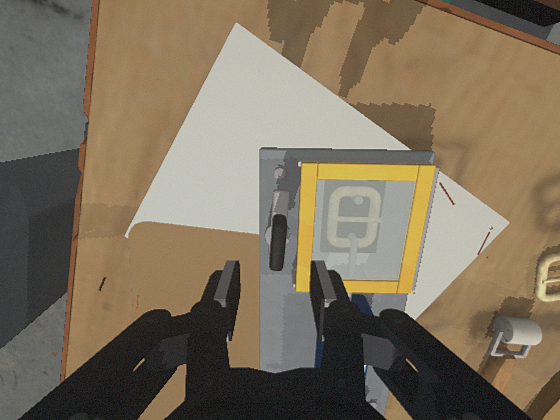

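Request:
step_arm(steps=[[-0.006, 0.006, 0, 0], [-0.006, 0.006, -0.08, 0], [-0.006, 0.006, -0.16, 0], [-0.006, 0.006, -0.228, 0], [-0.006, 0.006, -0.228, 0]])

```text
t: 4.82
tcp_pos: [479.1, 315.9, 55.8]
ee_rot: [0.989, 0.145, -0.001, 0.001]
force: [0.1, -0.9, 0.2]
gripper_width: 38.3
```

```bash
python3 look.py 6 wrist
```

```text
{'t': 4.825, 'joint_pos': [-0.83, 0.584, 0.244, 1.917, -0.216, 0.668, -0.164], 'tcp_pos': [479.094, 315.935, 55.801], 'ee_rot': [0.989, 0.145, -0.001, 0.001], 'force': [0.081, -0.879, 0.219], 'gripper_width': 38.282}
```

View pics/wrist6.png

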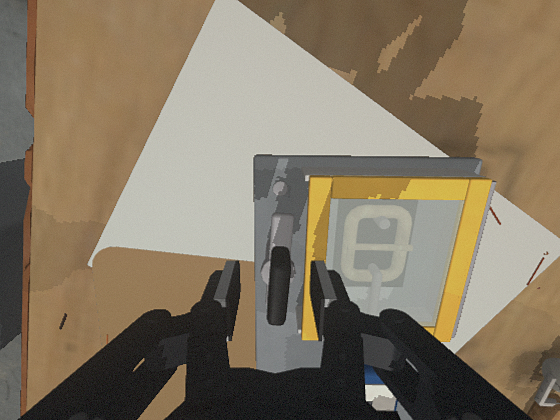

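Request:
step_arm(steps=[[0, 0, 0, 0], [0, 0, 0, 0], [0, 0, 0, 0], [0, 0, 0, 0], [0, 0, 0, 0]], claw=0, squeeze=30)

```text
t: 5.5
tcp_pos: [480.5, 317.6, 58.1]
ee_rot: [0.989, 0.145, 0.001, -0.001]
force: [1.8, 0.6, 5.6]
gripper_width: 9.0
```

```bash
python3 look.py 7 wrist
```

```text
{'t': 5.5, 'joint_pos': [-0.831, 0.581, 0.244, 1.916, -0.216, 0.668, -0.164], 'tcp_pos': [480.461, 317.586, 58.144], 'ee_rot': [0.989, 0.145, 0.001, -0.001], 'force': [1.782, 0.613, 5.611], 'gripper_width': 8.997}
```

View pics/wrist7.png

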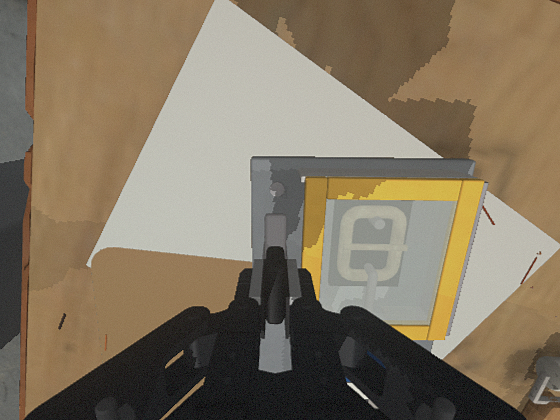

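Request:
step_arm(steps=[[0, 0, 0, -0.1], [0, 0, 0, -0.2], [0, 0, 0, -0.3], [0, 0, 0, -0.4], [0, 0, 0, -0.5]])

```text
t: 6.18
tcp_pos: [482.2, 317.4, 58.2]
ee_rot: [0.969, -0.247, 0.002, -0.001]
force: [6.3, 1.7, 0.7]
gripper_width: 9.2
```

Request:
step_arm(steps=[[0, 0, 0, -0.1], [0, 0, 0, -0.2], [0, 0, 0, -0.3], [0, 0, 0, -0.4], [0, 0, 0, -0.46]])

```text
t: 6.8
tcp_pos: [483.3, 316.1, 58.2]
ee_rot: [0.819, -0.573, 0.003, -0.002]
force: [8.8, -1.3, -0.0]
gripper_width: 9.1
```

```bash
python3 look.py 8 wrist
```

```text
{'t': 6.8, 'joint_pos': [-1.118, 0.653, 0.634, 1.934, -0.563, 0.731, -1.373], 'tcp_pos': [483.32, 316.108, 58.215], 'ee_rot': [0.819, -0.573, 0.003, -0.002], 'force': [8.823, -1.341, -0.018], 'gripper_width': 9.11}
```

View pics/wrist8.png

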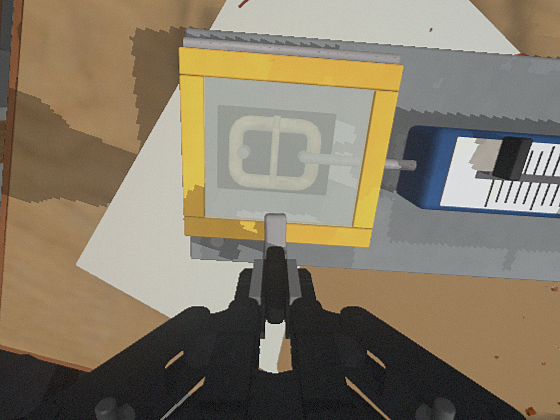

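Request:
step_arm(steps=[[0.004, -0.003, 0, -0.04], [0.004, -0.003, 0, -0.04], [0.004, -0.003, 0, -0.04], [0.004, -0.003, 0, -0.04], [0.004, -0.003, 0, -0.04]])

```text
t: 7.48
tcp_pos: [483.4, 316.0, 58.2]
ee_rot: [0.802, -0.597, 0.002, -0.002]
force: [6.2, -1.1, 3.3]
gripper_width: 9.2
```

Request:
step_arm(steps=[[0, 0, 0, 0], [0, 0, 0, 0], [0, 0, 0, 0], [0, 0, 0.1, 0], [0, 0, 0.3, 0]], claw=0.45)

```text
t: 8.1
tcp_pos: [478.9, 315.6, 131.3]
ee_rot: [0.803, -0.597, -0.0, 0.003]
force: [-0.1, 1.0, 0.4]
gripper_width: 38.6
```

```bash
python3 look.py 9 wrist
```

```text
{'t': 8.1, 'joint_pos': [-1.198, 0.552, 0.736, 1.907, -0.478, 0.87, -1.495], 'tcp_pos': [478.912, 315.58, 131.303], 'ee_rot': [0.803, -0.597, -0.0, 0.003], 'force': [-0.073, 1.03, 0.446], 'gripper_width': 38.635}
```

View pics/wrist9.png

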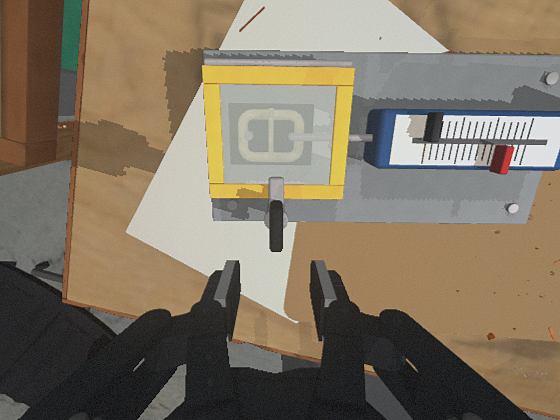

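Request:
step_arm(steps=[[0.1, -0.17, 0.15, 0], [0.22, -0.38, 0.15, 0], [0.34, -0.59, 0.15, 0], [0.5, -0.8, 0.15, 0], [0.5, -0.86, 0.15, 0]])

```text
t: 8.78
tcp_pos: [607.4, 96.3, 170.0]
ee_rot: [0.801, -0.599, 0.001, 0.0]
force: [-0.4, -0.4, -0.6]
gripper_width: 38.5
```

Request:
step_arm(steps=[[0, 0, 0, 0], [0, 0, 0, 0], [0, 0, 0, 0], [0, 0, 0, 0], [0, 0, 0, 0]])

```text
t: 9.4
tcp_pos: [605.4, 102.1, 169.8]
ee_rot: [0.803, -0.596, -0.0, -0.0]
force: [-0.3, 0.1, -0.2]
gripper_width: 38.4
```

```bash
python3 look.py 10 wrist
```

```text
{'t': 9.4, 'joint_pos': [-0.779, 0.567, 0.768, 1.787, -0.466, 0.979, -1.099], 'tcp_pos': [605.43, 102.103, 169.812], 'ee_rot': [0.803, -0.596, -0.0, -0.0], 'force': [-0.337, 0.077, -0.197], 'gripper_width': 38.38}
```

View pics/wrist10.png

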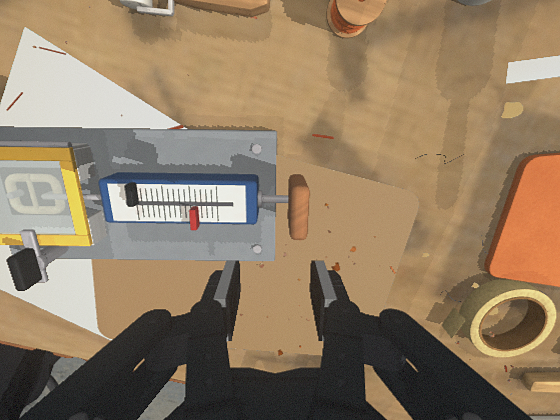

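```bash
cat > ptr.py <<'E'
import sys,json
from h import *
k=sys.argv[1]; x0,x1,y0,y1=map(int,sys.argv[2:6])
a=cv2.imread(f'pics/wrist{k}.png')[y0:y1,x0:x1]; f=min(780/(x1-x0),580/(y1-y0)); print('f',f)
cv2.imwrite(f'pics/z{k}.png',cv2.resize(a,None,fx=f,fy=f,interpolation=cv2.INTER_CUBIC))
E
python3 ptr.py 10 95 325 160 280
```

```text
f 3.391304347826087
```

View pics/z10.png

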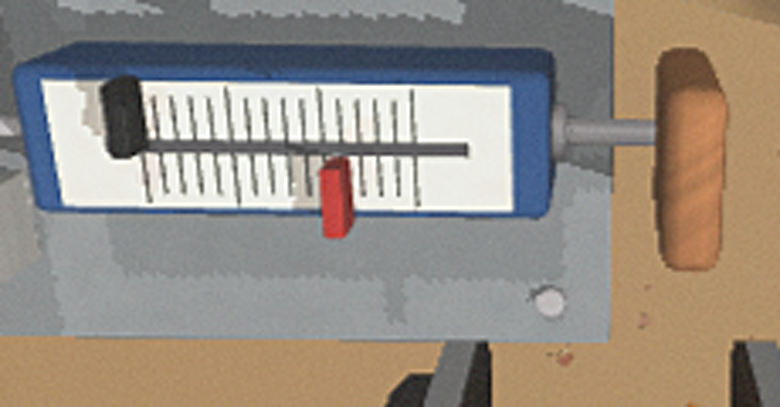

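```bash
cat > m.py <<'E'
import sys,json
from h import *
O=np.array([559,246.5,0]);yaw=.285;c,sn=np.cos(yaw),np.sin(yaw)
def tst(k,uv,z):
    s=json.load(open(f'pics/wrist{k}.json')); q=ray('wrist',uv,z,s); d=q-O
    return q.round(1),round(c*d[0]+sn*d[1],1),round(-sn*d[0]+c*d[1],1)
E
python3 - <<'E'
from m import *
f=3.3913
for n,u,v,z in (('red',334,203,66),('redbot',330,237,66),('red top',338,170,66),('black',122,120,66),('blk bot',122,157,66),('handle',693,180,80),('hL',662,180,80),('hR',723,180,80),('htop',695,90,80),('hbot',693,268,80),('baseNR',609,340,14),('tick0',150,150,51),('tick75',415,150,51)): print(n,tst(10,(95+u/f,160+v/f),z))
E
```

```text
red (array([578. , 170.2,  66. ]), np.float64(-3.2), np.float64(-78.5))
redbot (array([568.2, 169.3,  66. ]), np.float64(-12.9), np.float64(-76.7))
red top (array([587.3, 171.1,  66. ]), np.float64(6.0), np.float64(-80.4))
black (array([584.7, 226.8,  66. ]), np.float64(19.1), np.float64(-26.2))
blk bot (array([574.7, 225.4,  66. ]), np.float64(9.1), np.float64(-24.6))
handle (array([615.6,  84.2,  80. ]), np.float64(8.7), np.float64(-171.7))
hL (array([613.4,  91.5,  80. ]), np.float64(8.6), np.float64(-164.0))
hR (array([617.7,  77.1,  80. ]), np.float64(8.7), np.float64(-179.1))
htop (array([637.3,  90.9,  80. ]), np.float64(31.4), np.float64(-171.4))
hbot (array([593.1,  76.7,  80. ]), np.float64(-15.0), np.float64(-172.5))
baseNR (array([533.5,  81.1,  14. ]), np.float64(-71.0), np.float64(-151.5))
tick0 (array([572.1, 224.4,  51. ]), np.float64(6.4), np.float64(-24.9))
tick75 (array([593.1, 154.7,  51. ]), np.float64(6.9), np.float64(-97.7))
```

Request:
step_arm(steps=[[0.038, -0.067, 0, 0], [0.038, -0.067, -0.07, 0], [0.038, -0.067, -0.14, 0], [0.038, -0.067, -0.2, 0], [0.038, -0.067, -0.2, 0]], claw=0.38)

```text
t: 10.07
tcp_pos: [613.8, 84.7, 117.7]
ee_rot: [0.802, -0.597, -0.001, 0.001]
force: [0.2, -0.1, 1.2]
gripper_width: 32.2
```

```bash
python3 look.py 11 wrist; python3 ptr.py 11 60 360 130 355
```

```text
{'t': 10.075, 'joint_pos': [-0.708, 0.643, 0.719, 1.8, -0.526, 0.904, -1.029], 'tcp_pos': [613.781, 84.705, 117.739], 'ee_rot': [0.802, -0.597, -0.001, 0.001], 'force': [0.198, -0.087, 1.198], 'gripper_width': 32.2}
f 2.577777777777778
```

View pics/z11.png

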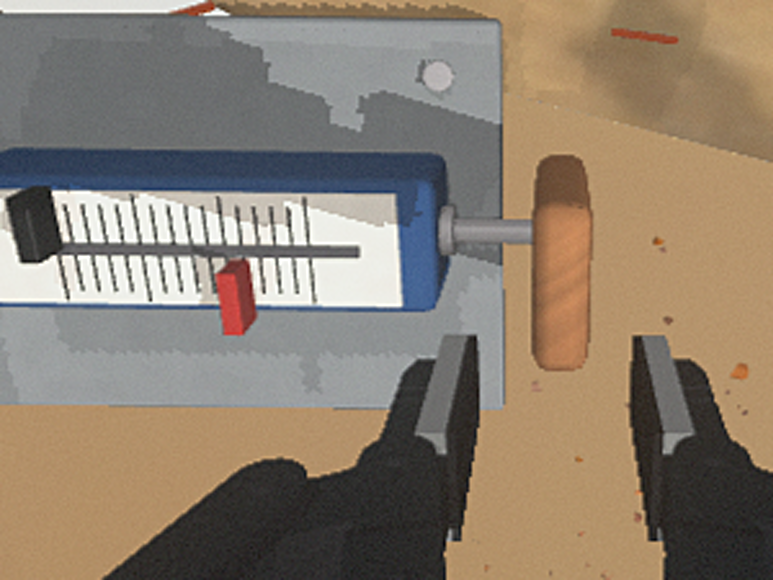

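Request:
step_arm(steps=[[0.002, -0.004, -0.07, 0], [0.002, -0.004, -0.14, 0], [0.002, -0.004, -0.22, 0], [0.002, -0.004, -0.305, 0], [0.002, -0.004, -0.305, 0]])

```text
t: 10.75
tcp_pos: [614.0, 83.3, 41.1]
ee_rot: [0.802, -0.597, -0.001, 0.002]
force: [0.6, -0.3, -0.7]
gripper_width: 32.6
```

```bash
python3 look.py 12 wrist; python3 ptr.py 12 0 400 80 380
```

```text
{'t': 10.75, 'joint_pos': [-0.65, 0.746, 0.641, 1.824, -0.611, 0.784, -0.966], 'tcp_pos': [613.987, 83.297, 41.112], 'ee_rot': [0.802, -0.597, -0.001, 0.002], 'force': [0.599, -0.313, -0.7], 'gripper_width': 32.624}
f 1.9333333333333333
```

View pics/z12.png

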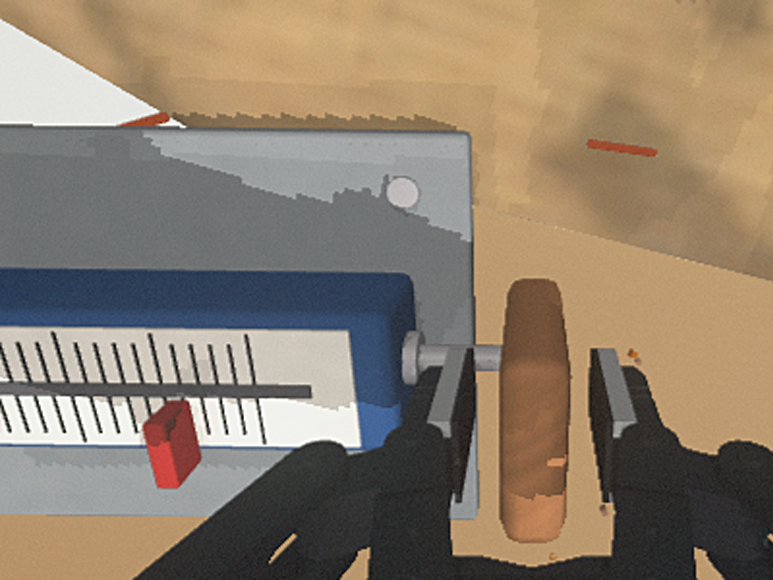

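Handle lies between the open fingers, with the rear finger clear of the spring unit's end. Closing with a firm grip.

Request:
step_arm(steps=[[0, 0, 0, 0], [0, 0, 0, 0], [0, 0, 0, 0], [0, 0, 0, 0], [0, 0, 0, 0]], claw=0, squeeze=60)

```text
t: 11.42
tcp_pos: [616.1, 83.4, 44.1]
ee_rot: [0.802, -0.597, 0.0, -0.0]
force: [0.1, -0.1, 3.2]
gripper_width: 15.2
```

```bash
python3 look.py 13 wrist scene; python3 - <<'E'
import cv2
a=cv2.imread('pics/scene13.png')[150:270,170:370]; cv2.imwrite('pics/scene13z.png',cv2.resize(a,None,fx=4,fy=4,interpolation=cv2.INTER_CUBIC))
E
```

```text
{'t': 11.475, 'joint_pos': [-0.651, 0.742, 0.643, 1.822, -0.611, 0.784, -0.966], 'tcp_pos': [616.136, 83.428, 44.144], 'ee_rot': [0.802, -0.597, 0.0, -0.0], 'force': [-0.068, -2.141, 4.454], 'gripper_width': 15.225}
```

View pics/wrist13.png

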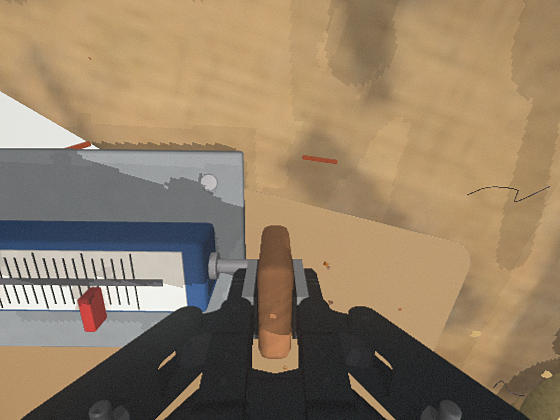

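View pics/scene13z.png

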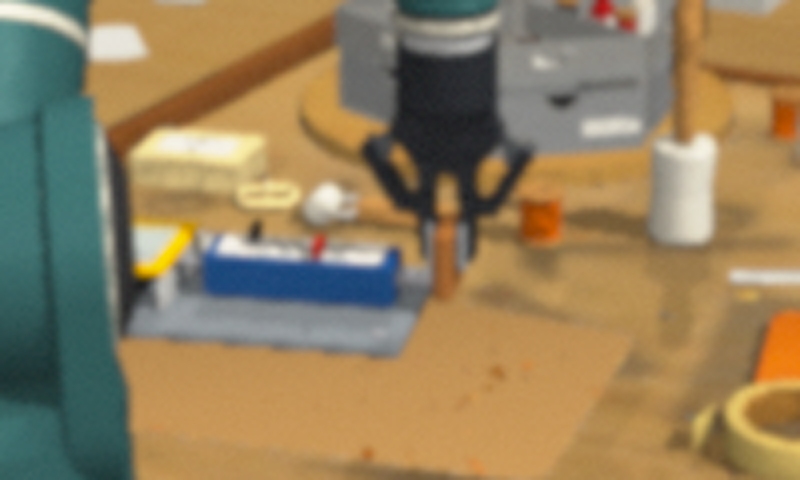

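Request:
step_arm(steps=[[0.008, -0.027, 0, 0], [0.016, -0.054, 0, 0], [0.024, -0.081, 0, 0], [0.031, -0.107, 0, 0], [0.039, -0.134, 0, 0]])

```text
t: 12.15
tcp_pos: [624.2, 55.1, 44.1]
ee_rot: [0.803, -0.596, -0.003, -0.002]
force: [-6.2, 9.6, 12.6]
gripper_width: 15.8
```

```bash
python3 look.py 14 wrist; python3 ptr.py 14 0 320 180 380
```

```text
{'t': 12.15, 'joint_pos': [-0.593, 0.748, 0.637, 1.806, -0.612, 0.797, -0.915], 'tcp_pos': [624.187, 55.118, 44.078], 'ee_rot': [0.803, -0.596, -0.003, -0.002], 'force': [-6.158, 9.638, 12.6], 'gripper_width': 15.754}
f 2.4375
```

View pics/z14.png

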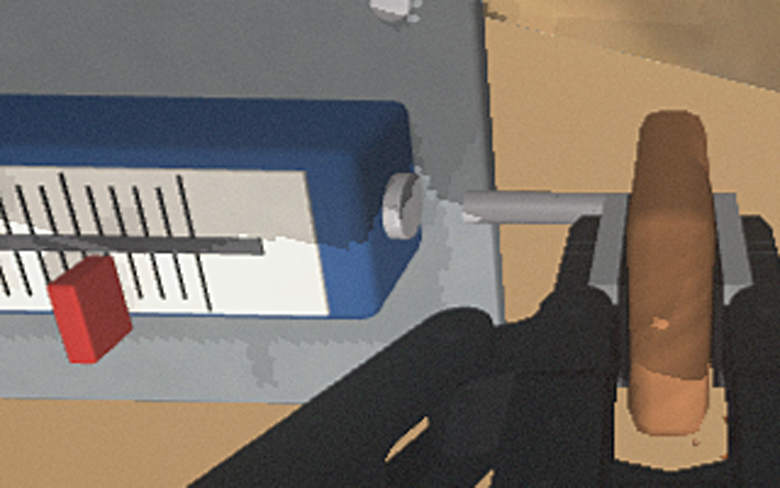

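```bash
python3 ptr.py 9 360 560 95 190; mv pics/z9.png pics/z9a.png; python3 look.py 14b scene; python3 - <<'E'
import cv2,numpy as np
from h import *
O=np.array([559,246.5,0]);yaw=.285;c,sn=np.cos(yaw),np.sin(yaw)
for t in ('0','13','14b'):
    a=cv2.imread(f'pics/scene{t}.png')[195:225,215:275].astype(float); b,g,r=a[...,0],a[...,1],a[...,2]
    red=np.clip(r-np.maximum(g,b)-60,0,None); y,x=np.mgrid[195:225,215:275]; 
    u=(red*x).sum()/red.sum(); v=(red*y).sum()/red.sum(); 
    q=ray('scene',(u,v),60);d=q-O; print(t,'red',u,v,c*d[0]+sn*d[1],-sn*d[0]+c*d[1])
    dk=np.clip(70-a.max(2),0,None); 
    u=(dk*x).sum()/dk.sum(); v=(dk*y).sum()/dk.sum(); q=ray('scene',(u,v),60);d=q-O; print('  dark',u,v,dk.sum(),c*d[0]+sn*d[1],-sn*d[0]+c*d[1])
a=cv2.imread('pics/scene14b.png')[190:230,210:290]; cv2.imwrite('pics/s14z.png',cv2.resize(a,None,fx=9,fy=9,interpolation=cv2.INTER_CUBIC))
E
```

```text
f 3.9
{'t': 12.2, 'joint_pos': [-0.592, 0.749, 0.638, 1.806, -0.612, 0.797, -0.915], 'tcp_pos': [624.569, 53.956, 44.12], 'ee_rot': [0.803, -0.596, -0.003, -0.002], 'force': [-4.53, 8.727, 8.539], 'gripper_width': 15.081}
0 red 249.23591549295776 210.53521126760563 -4.806896383930315 -78.61022809461761
  dark nan nan 0.0 nan nan
13 red 249.12403100775194 210.56589147286823 -5.092345411669832 -78.33985781800806
  dark 270.38563327032136 198.1568998109641 1058.0 104.26889536212036 -119.79339053214682
14b red 249.16584158415841 210.5148514851485 -4.690603240596481 -78.36734444441962
  dark 243.5 207.5 4.0 15.200391184875963 -55.866172542504856<stdin>:10: RuntimeWarning: invalid value encountered in scalar divide
```

View pics/z9a.png

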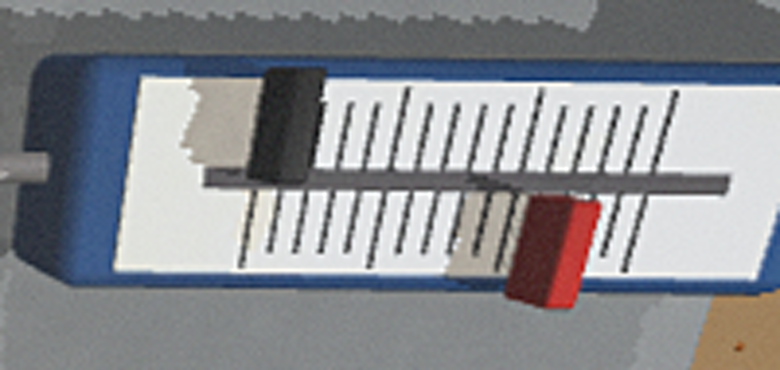

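View pics/s14z.png

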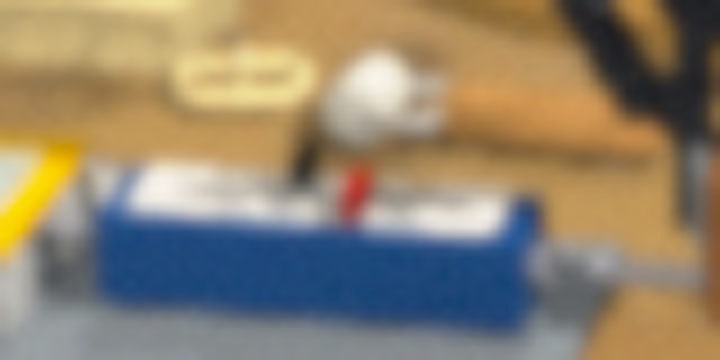

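```bash
python3 - <<'E'
from m import *
for n,u,v,z in (('blk R near',305,182,63),('blk R far',327,70,63),('red R far',602,203,63),('red R near',576,308,63),('red L far',572,196,63)): print(n,tst(9,(360+u/3.9,95+v/3.9),z))
E
```

```text
blk R near (array([573.4, 224.9,  63. ]), np.float64(7.8), np.float64(-24.8))
blk R far (array([591.7, 230.1,  63. ]), np.float64(26.8), np.float64(-25.0))
red R far (array([585.5, 171.7,  63. ]), np.float64(4.4), np.float64(-79.2))
red R near (array([567.2, 165.9,  63. ]), np.float64(-14.8), np.float64(-79.7))
red L far (array([585. , 177.6,  63. ]), np.float64(5.6), np.float64(-73.4))
```

Request:
step_arm(steps=[[0.006, -0.02, 0, 0], [0.012, -0.04, 0, 0], [0.017, -0.058, 0, 0], [0.017, -0.058, 0, 0], [0.017, -0.058, 0, 0]])

```text
t: 12.88
tcp_pos: [628.0, 41.7, 44.1]
ee_rot: [0.803, -0.595, -0.004, -0.002]
force: [-7.4, 10.2, 13.3]
gripper_width: 15.4
```

```bash
cat > pull.py <<'E'
import sys
from m import *
t=sys.argv[1]
s=status.read_state(); d=np.array(s['tcp_pos'])-[616.1,83.4,44.1]; print('pull',sn*d[0]-c*d[1],'lat',c*d[0]+sn*d[1],'z',d[2],'F',np.round(s['force'],1),'w',s['gripper_width'],'t',s['t'],'qv',np.abs(s['qvel']).max())
im=viewer.get_image('scene')[:,:,::-1]; cv2.imwrite(f'pics/scene{t}.png',im)
cv2.imwrite(f'pics/s{t}z.png',cv2.resize(im[195:225,225:270],None,fx=16,fy=16,interpolation=cv2.INTER_CUBIC))
a=im[195:225,215:275].astype(float);b,g,r=a[...,0],a[...,1],a[...,2]; y,x=np.mgrid[195:225,215:275]
red=np.clip(r-np.maximum(g,b)-60,0,None); m=lambda w:((w*x).sum()/w.sum(),(w*y).sum()/w.sum())
dk=np.clip(80-a.max(2),0,None)
for n,w in (('red',red),('dark',dk)):
    u,v=m(w); q=ray('scene',(u,v),60);e=q-O; print(n,u,v,w.sum(),c*e[0]+sn*e[1],-sn*e[0]+c*e[1])
E
python3 pull.py 15
```

```text
pull 43.410249030791825 lat -0.2708475390014833 z -0.013960585973528339 F [-7.4 10.2 13.3] w 15.391146954846358 t 12.875 qv 0.002450419814686648
red 248.95992366412213 210.4351145038168 524.0 -4.200182597566172 -77.6162585588715
dark 247.41666666666666 207.25 24.0 19.128411944796998 -67.0097535040449
```

View pics/s15z.png

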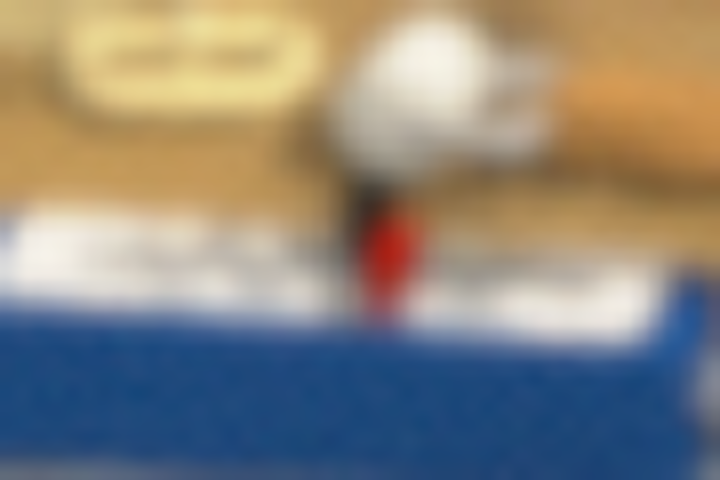

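Request:
step_arm(steps=[[0.004, -0.014, 0, 0], [0.008, -0.028, 0, 0], [0.013, -0.044, 0, 0], [0.013, -0.044, 0, 0], [0.013, -0.044, 0, 0]])

```text
t: 13.55
tcp_pos: [631.0, 31.4, 44.1]
ee_rot: [0.804, -0.595, -0.005, -0.002]
force: [-8.4, 12.9, 14.2]
gripper_width: 15.1
```

```bash
python3 pull.py 16; python3 look.py 16 wrist
```

```text
pull 54.10027693154323 lat -0.33401165257421894 z -0.03012216301892323 F [-8.4 12.9 14.2] w 15.146803941227985 t 13.55 qv 0.002641724038889139
red 249.22969837587007 210.45939675174014 431.0 -4.244554695497026 -78.45116992698382
dark nan nan 0.0 nan nan
{'t': 13.6, 'joint_pos': [-0.549, 0.755, 0.635, 1.791, -0.612, 0.807, -0.878], 'tcp_pos': [630.964, 31.411, 44.065], 'ee_rot': [0.804, -0.595, -0.005, -0.002], 'force': [-8.686, 11.258, 13.26], 'gripper_width': 15.374}pull.py:8: RuntimeWarning: invalid value encountered in scalar divide
  red=np.clip(r-np.maximum(g,b)-60,0,None); m=lambda w:((w*x).sum()/w.sum(),(w*y).sum()/w.sum())
```

View pics/s16z.png

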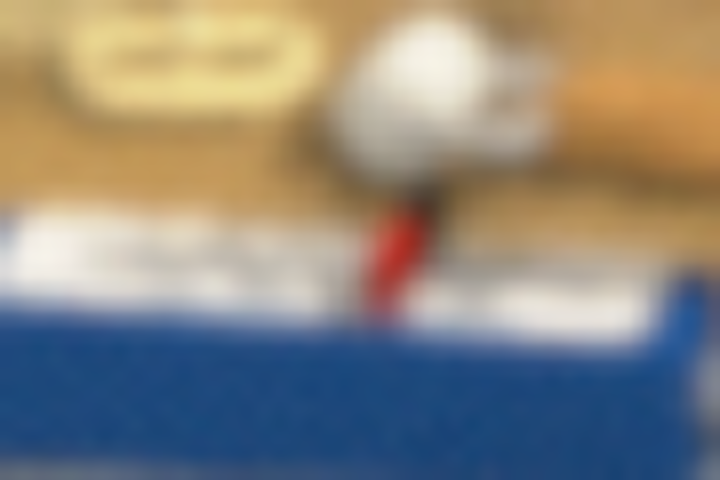

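View pics/wrist16.png

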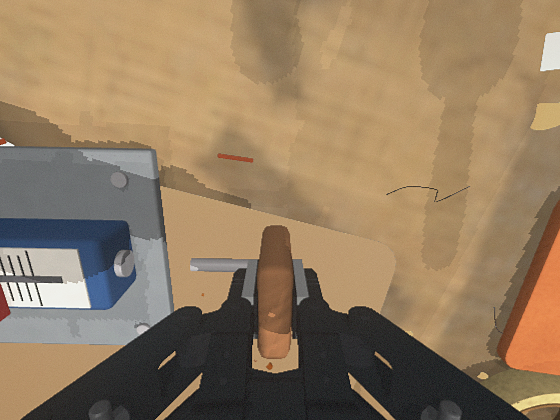

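```bash
python3 - <<'E'
from m import *
for y in (-70,-74,-78.4,-82):
  for x in (-14,-5,4,8,17,26):
    for z in (52,63): print(y,x,z,(proj('scene',fwd(O,yaw,(x,y,z)))-[225,195])*16)
E
python3 - <<'E'
import cv2,numpy as np
for t in ('15','16'):
    a=cv2.imread(f'pics/scene{t}.png')[203:216,243:257].astype(int)
    print(t,'cols 243..256; min-channel-max'); print(a.max(2)); print((a[...,2]-a[...,:2].max(2)))
E
```

```text
-70 -14 52 [331.88944904 304.35970865]
-70 -14 63 [329.82574538 249.47305989]
-70 -5 52 [343.8975307 285.6102658]
-70 -5 63 [341.87995667 230.95692697]
-70 4 52 [355.7804435  267.05626187]
-70 4 63 [353.80815097 212.6343652 ]
-70 8 52 [361.02207109 258.871974  ]
-70 8 63 [359.0696364 204.5523463]
-70 17 52 [372.72761106 240.59492036]
-70 17 63 [370.819266  186.5040727]
-70 26 52 [384.31267071 222.50598494]
-70 26 63 [382.44761244 168.64209875]
-74 -14 52 [352.88606364 305.81586055]
-74 -14 63 [350.88342552 250.90721981]
-74 -5 52 [364.78979421 287.04987583]
-74 -5 63 [362.8326799  232.37472319]
-74 4 52 [376.56938499 268.47959492]
-74 4 63 [374.6569553  214.03606064]
-74 8 52 [381.76541806 260.28815641]
-74 8 63 [379.87258374 205.94696878]
-74 17 52 [393.36909587 241.99519865]
-74 17 63 [391.51976692 187.88296445]
-74 26 52 [404.85328604 223.89061069]
-74 26 63 [403.04666813 170.00550942]
-78.4 -14 52 [376.00552024 307.41923526]
-78.4 -14 63 [374.07019037 252.48638373]
-78.4 -5 52 [387.79422845 288.63502788]
-78.4 -5 63 [385.9037539  233.93586067]
-78.4 4 52 [399.45993243 270.0468162
[... 3173 characters left out ...]
6  21  14  10   7   7   6   8  11  14  12  11  12]
 [ 34  30  24  20  14   9   7  10   8  16  20  18  17  17]
 [ 35  34  27  24  19  16  14  13  11  16  21  23  26  26]
 [ 36  35  31  28  27  28  30  27  20  17  23  27  29  31]
 [ 32  29  28  27  31  44  62  64  44  22  25  29  30  33]
 [ 20  20  21  23  34  64  96 104  65  25  21  25  28  31]
 [ 11  11  11  17  35  76 119 116  64  20  15  19  21  23]
 [  7   8   8  14  36  83 120  97  49  18   9  10  11  11]
 [  6   7   7  12  34  78  98  68  33  13   7   5   5   7]
 [  4   5   6  10  30  67  70  41  21   8   5   6   5   5]
 [-12  -7  -8  -5   9  26  29  15   5   3   1   1   3   4]
 [-50 -44 -48 -44 -37 -32 -29 -30 -30 -31 -29 -24 -21 -17]]
```

Request:
step_arm(steps=[[0, 0, 0, 0], [0, 0, 0, 0], [0, 0, 0, 0], [0, 0, 0, 0], [0, 0, 0, 0]])

```text
t: 14.28
tcp_pos: [630.9, 31.5, 44.1]
ee_rot: [0.804, -0.595, -0.005, -0.002]
force: [-8.8, 11.4, 12.9]
gripper_width: 15.6
```

Request:
step_arm(steps=[[0, 0, 0, 0], [0, 0, 0, 0], [0, 0, 0, 0], [0, 0, 0, 0], [0, 0, 0, 0]])

```text
t: 14.9
tcp_pos: [631.0, 31.5, 44.1]
ee_rot: [0.804, -0.595, -0.005, -0.002]
force: [-8.3, 13.3, 14.2]
gripper_width: 15.5
```

```bash
python3 pull.py 17 2>/dev/null; python3 look.py 17 top; python3 - <<'E'
import cv2
a=cv2.imread('pics/top17.png')[180:290,100:300]; cv2.imwrite('pics/top17z.png',cv2.resize(a,None,fx=4,fy=4,interpolation=cv2.INTER_CUBIC))
a=cv2.imread(f'pics/scene17.png')[205:211,245:256].astype(int); print(a.max(2))
E
```

```text
pull 54.03767628307218 lat -0.3119486854616369 z -0.008519696059302362 F [-8.3 13.3 14.2] w 15.536245760743068 t 14.9 qv 0.0018372697712351047
red 249.24941724941726 210.45920745920745 429.0 -4.23314192303156 -78.50853838798861
dark 251.0 207.0 2.0 22.892657289810966 -77.18325973517884
{'t': 14.95, 'joint_pos': [-0.549, 0.755, 0.635, 1.791, -0.612, 0.807, -0.878], 'tcp_pos': [631.008, 31.471, 44.102], 'ee_rot': [0.804, -0.595, -0.005, -0.002], 'force': [-8.728, 12.375, 13.111], 'gripper_width': 15.49}
[[126 123 130 138 144 140 133 130 127 127 124]
 [143 128 121 123 119 109  97 101 114 124 129]
 [156 139 129 129 118  95  78  89 117 136 147]
 [170 158 149 147 143 122  95  97 131 150 158]
 [184 177 173 174 173 153 123 114 141 161 170]
 [195 191 186 185 185 163 131 126 146 164 167]]
```

View pics/top17z.png

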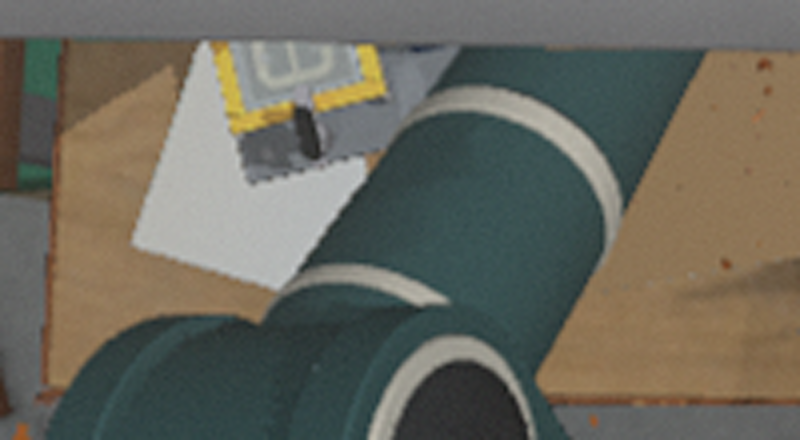

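The top view shows the guard shut and the bar square across its near rail (fin around zoom pixel (310,130)). The pull is steady at 54.0 mm, and the scene picture shows the pointers level to about 1 mm. I'm handing in while holding the handle.

```bash
python3 -c "
from cell import workorder; print(workorder.close_job())"
```

```text
the job is handed in; nothing more can be done
None
```

I shut the guard, turned the turnbutton square across its near rail, and pulled the handle out until the pointers were level. I handed the job in at about 15 s, still gripping the handle; closing the job reported no verdict.

**Last checks**
- **Guard and turnbutton:** the top view shows the guard shut and the bar across the near rail. I did not measure either angle in that view. While I held the fin, the tool's turn put the bar at about 1.5 rad.
- **Pull:** it held steady at 54.0 mm for about 1.3 s before handing in, with the arm still and the fingers closed on the handle at 15.5 mm.
- **Pointers:** the scene view puts the black pointer within about 1 to 2 mm of the red one. My four estimates of the pull needed ran from 52.3 to 54.5 mm, so they disagreed by about 2 mm. The tolerance is 5 mm.
- **Red pointer:** it did not move visibly between the first and last scene pictures.
- **Tape roll and sanding block:** I planned the moves to stay clear of them but did not re-measure where they were at the end.

**Unexpected force:** the sensor read 13 to 14 N upward at the wrist while pulling, probably from holding the handle slightly off its natural line. That is well under the limits.

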